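Change the frame rail under the sprung arm

ROBOT

A 7-joint arm with a two-finger parallel gripper is mounted at the origin on the work surface. World frame = base frame: x ahead of the robot, y to its left, z up, the work surface at z = 0. Lengths are in m, angles in rad, forces in N, time in s.
With the tool pointing down it reaches from about 0.425 to 0.925 m from the base axis. Payload 6.8 kg.
Tool frame: the origin (TCP) lies midway between the tips of the shut fingers; the grasp point (between the pads) lies 19 mm behind it; z points along the fingers, y is the line along which they close (so a half turn about z gives the same grasp; the last joint's range is limited). The gripper opens to 85 mm and grips with 20 to 120 N. Pads are 22 mm wide; open, the fingers measure 114 mm over their backs; the gripper's body (76 mm by 85 mm) begins 54 mm behind the grasp point. The pads swing forward as they close: fully open they stand 13 mm farther back than shut.
Start: joints at [1.128, 0.477, 0.022, 1.555, -0.011, 1.109, -0.083], TCP at [0.222, -0.638, 0.231] pointing down, gripper open.
Joint ranges: [-2.96, 2.96], [-0.34, 2.1], [-1.41, 1.46], [0.24, 2.44], [-1.37, 4.51], [0.17, 1.92], [-2.96, 2.96]. Speed limits (rad/s): [2.39, 2.39, 3.14, 3.14, 3.14, 3.14, 3.14].

INTERFACE

Orientations are given as a unit quaternion [w, x, y, z].
In Python, from station import * gives the robot as it stands.
- The arm moves only by the shell command python3 -m creep 'ROWS' [FORCE]. ROWS is JSON, a list of rows, each a list of 7 numbers: the gripper command: -1 is shut, 1 is fully open, values between are in proportion, then the shift along the world's x, y, z in mm, then the turn, a rotation vector about the world's x, y, z in rad. A call has 1 to 5 rows; each row shifts and turns the commanded pose from where the row before left it; what a row does not reach is not made up. A row lasts 1/8 s, in which the tool goes at most 62.5 mm and 10.7 degrees, less where a joint would pass 70% of its speed; a pose out of reach is approached as far as the arm can. A call is refused whole if a number of a shift passes 62.5 or a number of a turn 0.188, either way. A call with a gripper value outside its range is refused whole. The fingers move at their own pace and stop on an object; FORCE is the grip in N (left out, the last holds). Time passes only in rows, so rows that do not move let the fingers close. It gives the time, the measured TCP pose, the force, the opening and the grip force at its end, in the units of the state.
- get_obs(): the state, without advancing time (a new reading comes with each control period).
- read_camera(name): name is "scene" or "top" or "wrist"; returns (picture, depth): 400x640x3 uint8, red, green, blue; 400x640 float32, m along the optical axis (not along the pixel's ray), 0 where there is no reading.
- camera_params(name): a dict with "intrinsics" (3x3 intrinsics, pixels), "k1" (the pictures are not rectified: a ray, as slopes to the right and down, at radius r is drawn at 1 + k1 r^2 times it, then the intrinsics apply), "cam_to_world" (4x4, takes a point from camera to world coordinates); the wrist camera has in their place "mount" (4x4, takes a point from camera to tool coordinates, whose origin is the TCP and whose axes are the flange's). Camera axes: x right, y up, looking along -z (the intrinsics and any distortion apply to the point x, -y, -z); pixel columns grow to the right and rows downward; lengths in m; the calibration is good to about 2 mm. A picture is of the moment at which its call begins: read the wrist's pose just before it. camera_params takes no time and is no camera call.
- hand_in(): hands the job in; it is judged then, once.
The state is a dict: "t": time; "q": joint angles; "joint_vel": joint speeds; "joint_torque": joint torques, N m; "eef_pos": TCP position; "tool_rot": TCP orientation; "contact_force": force on the tool from outside, world axes, zero at the start; "torque": the same for the moment, N m; "gripper_width": opening from 0.0 (shut) to 1.0 (fully open); "grasp_force": force on a finger pad.
Only numpy, scipy, OpenCV 4.12 (cv2) and the standard library are available. Lean on these libraries where they do the work, as an engineer would, in place of code of your own. Each camera call takes 0.05 s, during which the arm holds its last target. There are 200 camera calls.

TASK

The blue-painted frame rail in the holding jig is finished: draw it out from under the red sprung hold-down arm and lay it flat inside the white tray, without knocking over the glue bottle. Then take the bare wooden rail from the green mat and slide it under the same arm, between the two side guides and fully home against the end stop, flat on the bed, and let go so that the arm bears down on it.

Things in the scene. Friction and masses are not known exactly. Their poses are not given: they have to be found in the camera images.
- jig: Holding jig fixed to the bench: plywood bed 265 x 100 mm, 18 mm thick, from x = -130 to +135 in its own frame. Origin on the bench surface under the channel's centre line; own x runs along the channel from the mouth (robot's side) to the end stop, z up. A rail fully home has its centre at x = -15; its outer end sticks out of the guides, and there the bed is free on both sides of it.
- stop (a point): Foot of the end stop's face, on the bed's top and the channel's centre line (jig frame 75, 0, 18 mm). The aluminium stop is 30 mm high. Its far side carries two steel cheeks (jig x = 86 to 122, 56 mm above the bed) that hold the arm's pivot.
- bail (a joint): Angle (rad) of the red sprung hold-down arm about jig y. 0 = bearing on a 28 mm high rail, with about 5.5 N; -0.13 = fully down on nothing (pad 18 mm above the bed, about 3 N); positive = lifted, up to 0.7. No catch: it springs back when let go. A rail pushed in along the bed from the mouth meets the slippery sloping toe and lifts the arm by itself; this takes about 5 to 15 N of push.
- bail_pad (a point): Underside of the black pad on the arm, 80 mm from the pivot, where it bears on the rail (jig x = 20 when bearing).
- blue_rail: Finished rail, painted blue with a white stripe along the top: 180 x 24 x 28 mm (length along its own x, width y, height z), about 90 g. Origin at the centre of its underside, z up. Starts under the arm, flat on the bed, its end up to 25 mm short of the stop.
- blue_rail_mid (a point): Centre of the blue rail (14 mm above its underside).
- bare_rail: Bare pale wooden rail with a brownish stripe along the top: 180 x 24 x 28 mm (length along its own x, width y, height z), about 90 g. Origin at the centre of its underside, z up. Starts lying on the 4 mm thick green mat (240 x 150 mm) on one side of the jig. Both ends are alike.
- tray: Shallow white tray fixed on the bench on the other side of the jig, 240 x 150 x 18 mm outside (length along its own x), walls and floor 5 mm. Origin at the centre of its underside, z up.
- glue: White glue bottle with an orange cap, 56 mm in diameter, 150 mm tall, standing on the bench to the left of the jig's far end. Origin at the centre of its underside, z up.
- mouth (a point): Mouth of the channel (jig -31, 0, 18 mm), on the bed's top. Two aluminium side guides, 16 mm above the bed, form a channel 30 mm wide (for a 24 mm rail) from jig x = 0 to 75; flared lead-ins reach from there out to x = -31, where they are about 50 mm apart.
- bail_pivot (a point): Pivot of the red arm (jig 100, 0, 56 mm). From here the 20 mm wide arm reaches about 135 mm back over the channel towards the mouth.
- bail_toe (a point): Free end of the arm's upturned toe, nearest the mouth. The toe rises from the pad at 18 to 26 degrees; its end is about 35 mm above the bed even when the arm is fully down, and about 52 mm above it when the arm bears on a rail.

How it is judged:
By the outcome, as a careful person would: the job done as asked, in the order asked, and still so for the second after the job is handed in, with the robot touching nothing.
It also fails if it takes over 58 s, if anything falls off the work surface, if the arm or the gripper's body presses on something with over 40 N, if the wrist force passes 120 N, or if a joint passes its speed limit or range.

## Working session

There is one attempt and no reset: what is moved stays moved. The work goes in short steps, Python scripts to look and compute and a shell command to move; the robot and the scene stay as the last step left them, time stands still between calls to the robot, and variables do not carry over. Pictures are saved under pics/ and viewed, at most 10 in all, crops included, and the job is handed in when it is done.

```bash
mkdir -p pics; ls; cat > h.py <<'E'
from station import *
import numpy as np, cv2
def snap(n,f):
    o=get_obs(); p,d=read_camera(n); cv2.imwrite('pics/'+f,p[:,:,::-1]); np.savez('pics/'+f+'.npz',p=p,d=d,pos=o['eef_pos'],rot=o['tool_rot']); return p,d
def cloud(n,f):
    z=np.load('pics/'+f+'.npz'); c=camera_params(n); K=np.array(c['intrinsics'],float); d=z['d']
    v,u=np.mgrid[0:400,0:640]; x=(u-K[0,2])/K[0,0]; y=(v-K[1,2])/K[1,1]
    a,b=x.copy(),y.copy()
    for _ in range(8):
        s=1+c['k1']*(a*a+b*b); a,b=x/s,y/s
    P=np.stack([a*d,-b*d,-d,np.ones_like(d)],-1)
    if n=='wrist':
        from scipy.spatial.transform import Rotation as R
        q=z['rot']; T=np.eye(4); T[:3,:3]=R.from_quat([q[1],q[2],q[3],q[0]]).as_matrix(); T[:3,3]=z['pos']; M=T@np.array(c['mount'])
    else: M=np.array(c['cam_to_world'])
    W=(P@M.T)[...,:3]; W[d==0]=np.nan
    return z['p'],W
E
python3 - <<'E'
from h import *
snap('scene','s1.png'); snap('top','t1.png')
o=get_obs(); print(o)
E
```

```text
pics
{'t': 0.1, 'q': array([ 1.12785943,  0.47768787,  0.02232869,  1.55634215, -0.01151161,
        1.1093033 , -0.0831145 ]), 'joint_vel': array([ 0.00012266, -0.00196265, -0.00090126, -0.00169471,  0.00022174,
       -0.00109853, -0.00028133]), 'joint_torque': array([ 4.81085008e-03, -5.97755063e+01,  1.61399927e+00, -2.81950754e+01,
        1.28786746e-02,  5.02645664e-03, -1.95673050e-05]), 'eef_pos': array([ 0.22164254, -0.63701232,  0.2304469 ]), 'tool_rot': array([-7.85408659e-04,  9.86016843e-01,  1.66643737e-01, -1.83137055e-04]), 'contact_force': array([-0.33480017, -0.81142891, -0.18659481]), 'torque': array([8.38153649e-03, 3.13017312e-05, 2.38053646e-02]), 'grasp_force': 0.0, 'gripper_width': 0.9970804514677201}
```

View pics/t1.png

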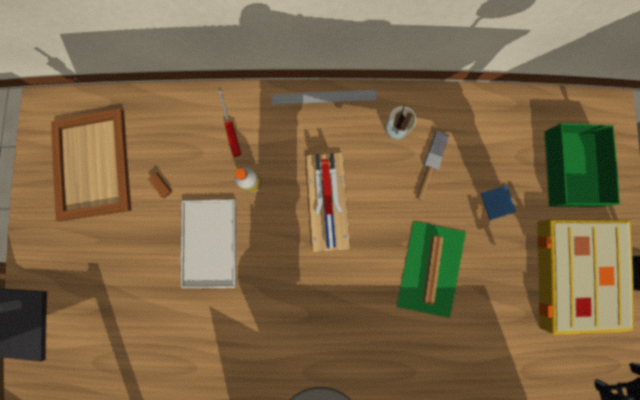

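View pics/s1.png

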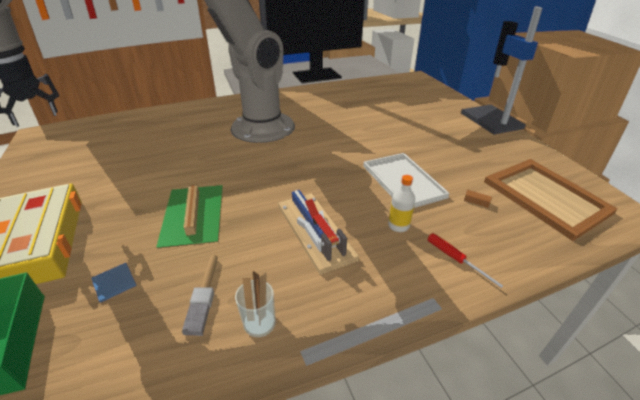

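The top view shows the jig at about (328,200) with the blue rail's outer end at (331,240). The tray is at (208,243), the glue at (246,178), and the bare rail runs from (437,238) to (430,302). The gripper is at the right edge. Next I measure.

```bash
python3 - <<'E'
from h import *
p,W=cloud('top','t1.png')
for u,v in [(200,150),(331,240),(331,225),(437,240),(434,270),(431,299),(208,243),(184,203),(233,203),(184,285),(232,285),(327,165),(345,245),(315,245),(240,174),(326,185),(420,300)]:
    print((u,v),p[v,u],np.round(W[v,u]*1000))
hsv=cv2.cvtColor(p,cv2.COLOR_RGB2HSV)
def rect(name,m,sub):
    u0,v0,u1,v1=sub; k=np.zeros(m.shape,bool); k[v0:v1,u0:u1]=m[v0:v1,u0:u1]; q=W[k]; q=q[~np.isnan(q[:,0])]
    r=cv2.minAreaRect((q[:,:2]*1000).astype(np.float32)); print(name,len(q),np.round(r[0]),np.round(r[1]),r[2], 'z',np.round(np.percentile(q[:,2]*1000,[5,50,95])))
Z=W[...,2]
rect('bare',(Z>.022),(395,220,470,318))
rect('bareUp',(Z>.026),(395,220,470,318))
rect('green',(hsv[...,0]>45)&(hsv[...,0]<75)&(hsv[...,1]>120),(395,215,470,320))
rect('tray',(hsv[...,1]<60)&(Z>.002),(175,192,240,292))
rect('jigbed',(Z>.012),(300,148,355,255))
rect('blue',(Z>.036)&(hsv[...,0]>100)&(hsv[...,0]<130),(318,210,345,255))
rect('red',((hsv[...,0]<8)|(hsv[...,0]>172))&(hsv[...,1]>150),(310,150,345,225))
rect('glue',Z>.06,(225,160,265,200))
E
```

```text
(200, 150) [152 113  69] [763. 353.   2.]
(331, 240) [168 168 163] [512. -22.  43.]
(331, 225) [118 125 138] [551. -22.  45.]
(437, 240) [132  87  50] [ 514. -304.   32.]
(434, 270) [128  79  42] [ 435. -295.   32.]
(431, 299) [139  93  53] [ 359. -288.   29.]
(208, 243) [187 183 169] [499. 318.   5.]
(184, 203) [155 151 140] [609. 388.  10.]
(233, 203) [154 149 137] [611. 251.   3.]
(184, 285) [119 116 105] [383. 379.  13.]
(232, 285) [134 129 117] [386. 246.   8.]
(327, 165) [157  31  22] [707. -10.  67.]
(345, 245) [189 157 102] [499. -60.  15.]
(315, 245) [196 162 108] [498.  21.  15.]
(240, 174) [202  91  25] [667. 199. 150.]
(326, 185) [161  27  23] [654.  -7.  66.]
(420, 300) [22 75 29] [ 352. -265.    3.]
bare 669 [ 437. -296.] [ 27. 179.] 81.80013275146484 z [27. 31. 34.]
bareUp 638 [ 437. -296.] [ 27. 179.] 81.78214263916016 z [28. 31. 34.]
green 3839 [ 436. -297.] [150. 238.] 78.64521789550781 z [0. 3. 6.]
tray 4563 [500. 316.] [241. 155.] 1.8120296001434326 z [ 3.  6. 18.]
jigbed 3549 [617. -11.] [265. 100.] 4.557272434234619 z [15. 19. 68.]
blue 188 [535. -18.] [82. 23.] 4.988795280456543 z [43. 46. 48.]
red 381 [652.  -8.] [143.  21.] 3.411794900894165 z [57. 65. 73.]
glue 419 [667. 198.] [51. 55.] 56.07836151123047 z [ 72. 103. 151.]
```

The sizes and heights agree: jig yaw is about +4.5° with the bed centre at (617,-11), and the blue rail is about 18 mm short of the stop. I grip the blue rail at jig x≈-80, world (535,-17).

```bash
python3 -m creep '[[1,24,48,0,0,0,-0.05],[1,24,48,0,0,0,-0.05],[1,24,48,0,0,0,-0.05],[1,24,48,0,0,0,-0.05],[1,24,48,0,0,0,-0.05]]' 50; python3 -m creep '[[1,24,48,0,0,0,0],[1,24,48,0,0,0,0],[1,24,48,0,0,0,0],[1,24,48,0,0,0,0],[1,24,48,0,0,0,0]]'; python3 -m creep '[[1,24,48,0,0,0,0],[1,24,48,0,0,0,0],[1,24,44,-10,0,0,0],[1,0,0,0,0,0,0]]'
python3 - <<'E'
from h import *
snap('wrist','w1.png'); o=get_obs(); print(o['t'],o['eef_pos'],o['tool_rot'],o['contact_force'])
E
```

```text
t: 0.72
eef_pos: [0.3423, -0.3957, 0.2311]
tool_rot: [-0.0, 0.999, 0.042, -0.0]
contact_force: [0.2, -0.0, 0.0]
gripper_width: 0.996
grasp_force: 0.0
t: 1.35
eef_pos: [0.4621, -0.156, 0.2312]
tool_rot: [0.0, 0.999, 0.042, -0.0]
contact_force: [0.2, 0.3, -0.6]
gripper_width: 1.001
grasp_force: 0.0
t: 1.85
eef_pos: [0.5344, -0.0128, 0.2204]
tool_rot: [-0.001, 0.999, 0.046, -0.0]
contact_force: [-0.6, -0.2, -0.4]
gripper_width: 1.001
grasp_force: 0.0
1.9 [ 0.53365057 -0.01573342  0.22052645] [-3.04372834e-04  9.99018956e-01  4.42765589e-02 -7.86933991e-04] [-0.83459606 -0.53494602  0.08791737]
```

View pics/w1.png

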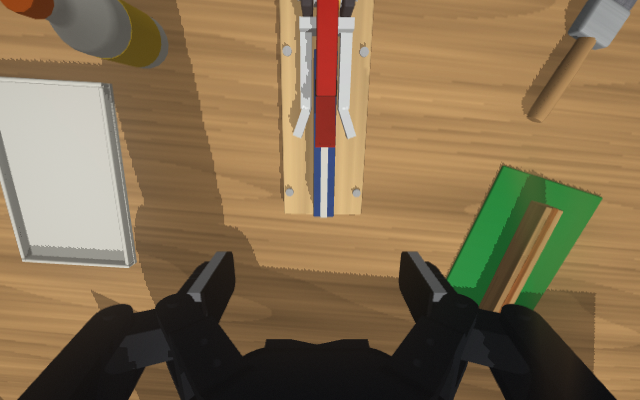

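The wrist view shows the blue rail end at (324,215), its sides at columns 313 and 335, the red toe end at (325,147), and the bed edge at row 214. Measuring from this picture.

```bash
python3 - <<'E'
from h import *
p,W=cloud('wrist','w1.png')
hsv=cv2.cvtColor(p,cv2.COLOR_RGB2HSV); Z=W[...,2]
for v in (155,175,195,212):
    r=[u for u in range(300,350) if Z[v,u]>.036]; print(v,r[0],r[-1],np.round(W[v,r[0]]*1000),np.round(W[v,r[-1]]*1000))
def rect(name,m,sub):
    u0,v0,u1,v1=sub; k=np.zeros(m.shape,bool); k[v0:v1,u0:u1]=m[v0:v1,u0:u1]; q=W[k]; q=q[~np.isnan(q[:,0])]
    r=cv2.minAreaRect((q[:,:2]*1000).astype(np.float32)); print(name,len(q),np.round(r[0],1),np.round(r[1],1),r[2], 'z',np.round(np.percentile(q[:,2]*1000,[5,50,95])))
rect('blue',(Z>.038),(300,149,350,235))
rect('bed',(Z>.010)&(Z<.025),(270,0,380,235))
rect('tray',(Z>.002)&(hsv[...,1]<60)&(hsv[...,2]>70),(0,70,140,275))
for v,u in [(80,290),(80,368),(200,290),(200,356),(100,306),(100,350),(147,325),(24,340),(24,310)]: print(v,u,np.round(W[v,u]*1000))
E
```

```text
155 314 334 [565.  -7.  45.] [567. -30.  45.]
175 314 334 [543.  -9.  46.] [545. -32.  45.]
195 314 333 [519. -11.  47.] [521. -34.  45.]
212 314 333 [498. -13.  46.] [501. -36.  46.]
blue 1371 [533.6 -21.7] [79.4 23. ] 5.180028438568115 z [44. 46. 47.]
bed 10345 [605.8 -15.2] [238.9 100.7] 4.747655391693115 z [16. 18. 19.]
tray 21699 [499.5 312.5] [240.6 152. ] 1.4202978610992432 z [ 4.  5. 17.]
80 290 [643.  27.  18.]
80 368 [651. -60.  17.]
200 290 [502.  18.  18.]
200 356 [509. -66.  17.]
100 306 [623.   7.  33.]
100 350 [628. -43.  18.]
147 325 [575. -19.  44.]
24 340 [696. -21.  47.]
24 310 [693.   8.  47.]
```

```bash
python3 -m creep '[[1,0,-6,-50,0,0,0],[1,0,0,-50,0,0,0],[1,0,0,-50,0,0,0],[1,0,0,-30,0,0,0],[1,0,0,-17,0,0,0]]'; python3 -m creep '[[1,0,0,-2,0,0,0],[-1,0,0,0,0,0,0],[-1,0,0,0,0,0,0],[-1,0,0,0,0,0,0],[-1,0,0,0,0,0,0]]' 60
```

```text
t: 2.52
eef_pos: [0.5325, -0.0253, 0.0228]
tool_rot: [0.0, 0.999, 0.041, -0.001]
contact_force: [0.2, -0.1, 0.2]
gripper_width: 1.001
grasp_force: 0.0
t: 3.15
eef_pos: [0.5344, -0.023, 0.0233]
tool_rot: [-0.0, 0.999, 0.043, 0.001]
contact_force: [-1.1, 0.9, 7.4]
gripper_width: 0.269
grasp_force: 59.1
```

```bash
python3 -m creep '[[-1,-20,-1.7,1,0,0,0],[-1,-20,-1.7,0,0,0,0],[-1,-20,-1.7,0,0,0,0],[-1,-20,-1.7,0,0,0,0],[-1,-18,-1.5,0,0,0,0]]'
```

```text
t: 3.78
eef_pos: [0.4352, -0.0319, 0.0235]
tool_rot: [0.0, 0.999, 0.042, 0.0]
contact_force: [0.8, -0.0, -1.6]
gripper_width: 0.269
grasp_force: 59.3
```

```bash
python3 -m creep '[[-1,-8,-0.7,0,0,0,0],[-1,0,0,10,0,0,0],[-1,0,0,25,0,0,0],[-1,0,0,30,0,0,0],[-1,4,40,10,0,0,-0.03]]'; python3 -m creep '[[-1,4,48,0,0,0,-0.03],[-1,4,50,0,0,0,0],[-1,4,50,0,0,0,0],[-1,4,50,0,0,0,0],[-1,4,50,0,0,0,0]]';  python3 -m creep '[[-1,4,50,0,0,0,0],[-1,0,8,-10,0,0,0],[-1,0,0,0,0,0,0]]'
python3 - <<'E'
from h import *
snap('top','t2.png');snap('scene','s2.png')
o=get_obs(); print(o['t'],o['eef_pos'],o['tool_rot'])
p,W=cloud('top','t2.png')
cv2.imwrite('pics/t2c.png',cv2.resize(p[150:320,160:360,::-1],None,fx=4,fy=3.5))
E
```

```text
t: 4.4
eef_pos: [0.4337, 0.0055, 0.1006]
tool_rot: [0.0, 1.0, 0.024, 0.002]
contact_force: [0.7, -0.2, -1.3]
gripper_width: 0.268
grasp_force: 59.3
t: 5.03
eef_pos: [0.4526, 0.2577, 0.0993]
tool_rot: [-0.0, 1.0, 0.012, 0.001]
contact_force: [0.9, -0.5, -0.9]
gripper_width: 0.264
grasp_force: 59.3
t: 5.4
eef_pos: [0.4554, 0.3135, 0.0879]
tool_rot: [0.0, 1.0, 0.013, -0.001]
contact_force: [-0.8, 0.4, -1.2]
gripper_width: 0.269
grasp_force: 59.3
5.5 [0.45606902 0.31180351 0.0882659 ] [ 6.98551146e-04  9.99932617e-01  1.15853881e-02 -2.30582423e-04]
```

View pics/t2c.png

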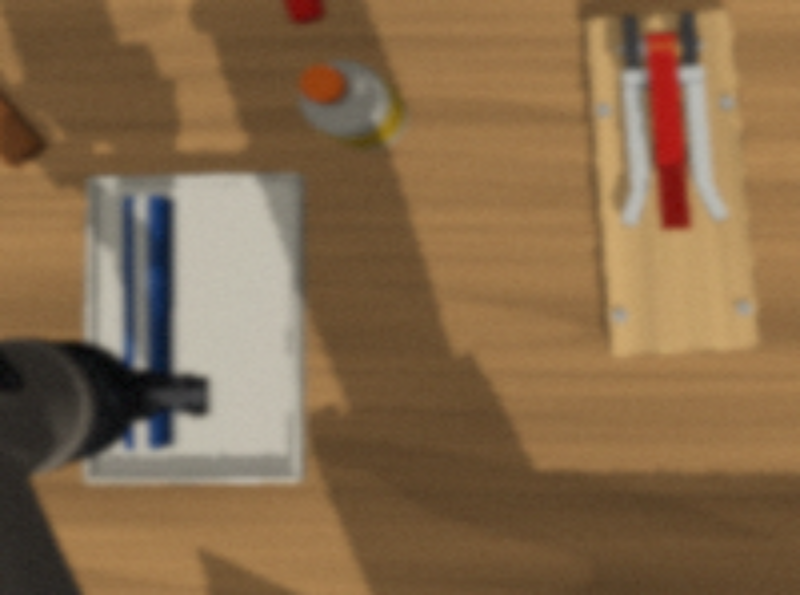

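The crop shows the blue rail held level over the tray (rail at columns 125-172, tray at 85-300), the glue standing and the jig empty with the arm down. Lowering now.

```bash
python3 -m creep '[[-1,-3,2,-30,0,0,0],[-1,0,0,-30,0,0,0],[-1,0,0,-10,0,0,0],[-1,0,0,-5,0,0,0],[-1,0,0,-2,0,0,0]]'; python3 -m creep '[[-1,0,0,0,0,0,0],[0.3,0,0,0,0,0,0],[0.3,0,0,0,0,0,0],[0.3,0,0,0,0,0,0]]'
```

```text
t: 6.12
eef_pos: [0.4535, 0.3155, 0.012]
tool_rot: [-0.0, 1.0, 0.012, 0.001]
contact_force: [-0.0, 0.1, -1.2]
gripper_width: 0.269
grasp_force: 59.2
t: 6.62
eef_pos: [0.4529, 0.3156, 0.0115]
tool_rot: [-0.0, 1.0, 0.012, 0.0]
contact_force: [0.3, 0.5, 0.6]
gripper_width: 0.65
grasp_force: 0.0
```

```bash
python3 -m creep '[[0.65,0,0,30,0,0,0],[0.65,0,0,50,0,0,0],[1,0,0,50,0,0,0],[1,0,-40,50,0,0,0],[1,0,-52,0,0,0,0]]';python3 -m creep '[[1,0,-52,0,0,0,-0.03],[1,0,-52,0,0,0,-0.03],[1,0,-52,0,0,0,-0.03],[1,0,-52,0,0,0,-0.03],[1,0,-52,0,0,0,-0.03]]';python3 -m creep '[[1,0,-52,0,0,0,-0.015],[1,0,-52,0,0,0,0],[1,-20,-50,0,0,0,0],[1,-30,-50,0,0,0,0],[1,-26,-48,0,0,0,0]]';python3 -m creep '[[1,0,0,0,0,0,0]]'
python3 - <<'E'
from h import *
snap('wrist','w2.png'); o=get_obs(); print(o['t'],o['eef_pos'],o['tool_rot'])
p,W=cloud('wrist','w2.png'); Z=W[...,2]
m=((Z>.024)&(Z<.045)).astype(np.uint8)
n,l,s,c=cv2.connectedComponentsWithStats(m)
for i in range(1,n):
    if s[i,4]>300:
        q=W[l==i]; r=cv2.minAreaRect((q[:,:2]*1000).astype(np.float32)); print(s[i],np.round(r[0],1),np.round(r[1],1),r[2],np.nanmedian(q[:,2]))
snap('top','t3.png'); p,W=cloud('top','t3.png'); cv2.imwrite('pics/t3c.png',cv2.resize(p[150:320,160:360,::-1],None,fx=4,fy=3.5))
E
```

```text
t: 7.25
eef_pos: [0.4549, 0.2262, 0.1943]
tool_rot: [-0.002, 1.0, 0.014, 0.004]
contact_force: [0.7, 0.3, -1.9]
gripper_width: 1.001
grasp_force: 0.0
t: 7.88
eef_pos: [0.4526, -0.0372, 0.1904]
tool_rot: [0.0, 0.998, -0.063, 0.0]
contact_force: [0.6, 0.3, 0.2]
gripper_width: 0.998
grasp_force: 0.0
t: 8.5
eef_pos: [0.3756, -0.2891, 0.1903]
tool_rot: [0.0, 0.998, -0.07, 0.0]
contact_force: [0.9, 0.1, 0.2]
gripper_width: 0.993
grasp_force: 0.0
t: 8.62
eef_pos: [0.374, -0.2913, 0.1902]
tool_rot: [0.001, 0.997, -0.074, -0.0]
contact_force: [0.7, 0.6, 0.3]
gripper_width: 1.0
grasp_force: 0.0
8.675 [ 0.37572554 -0.2889439   0.190165  ] [ 1.26380872e-04  9.97394226e-01 -7.21439010e-02 -1.75279933e-05]
[ 580    0   60  236 4778] [ 392.1 -595.5] [238.8  16.5] 0.17902280390262604 0.03494451262511494
[ 300   28   26  182 4239] [ 436.7 -297.4] [ 24.1 180. ] 81.42143249511719 0.03164957164015081
```

View pics/w2.png

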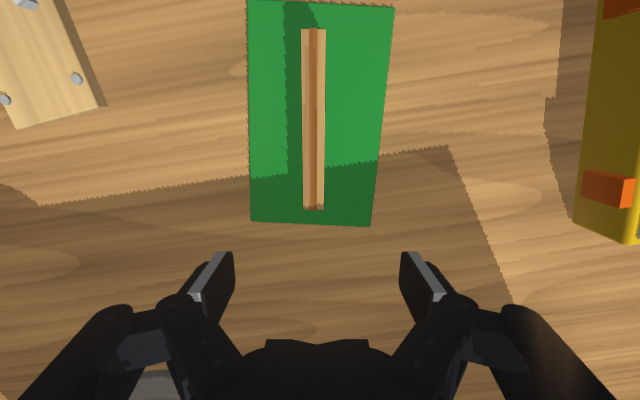

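View pics/t3c.png

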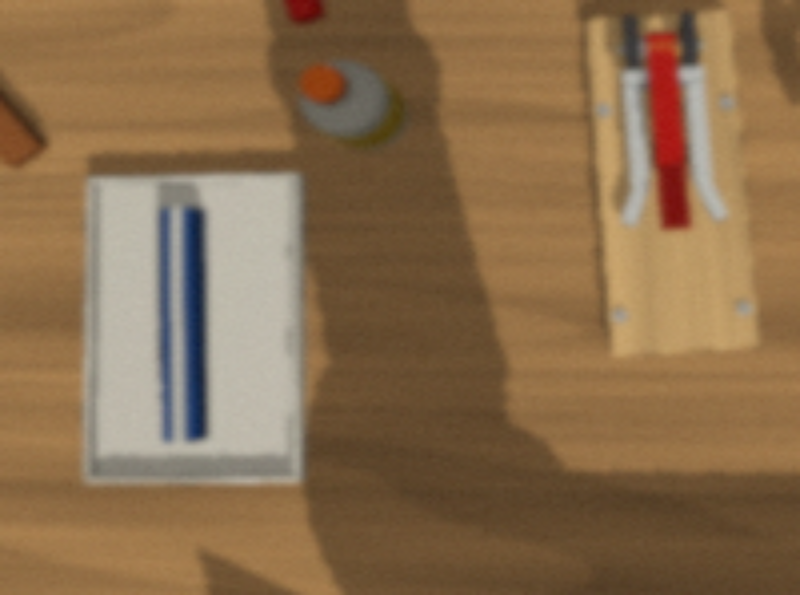

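Blue lies flat inside the tray and the glue is upright. The bare rail runs from (313,30) to (313,208), centred in the gripper. Going down.

```bash
python3 -m creep '[[1,0,0,-50,0,0,0],[1,0,0,-50,0,0,0],[1,0,0,-45,0,0,0],[1,0,0,-25,0,0,0],[1,0,0,-11,0,0,0]]'; python3 -m creep '[[1,0,0,0,0,0,0],[-1,0,0,0,0,0,0],[-1,0,0,0,0,0,0],[-1,0,0,0,0,0,0],[-1,0,0,0,0,0,0]]' 60
```

```text
t: 9.35
eef_pos: [0.3773, -0.2855, 0.0078]
tool_rot: [-0.001, 0.998, -0.069, -0.001]
contact_force: [0.3, -0.1, 0.0]
gripper_width: 1.001
grasp_force: 0.0
t: 9.98
eef_pos: [0.3772, -0.288, 0.0098]
tool_rot: [0.0, 0.998, -0.07, 0.001]
contact_force: [-1.6, -0.0, 5.8]
gripper_width: 0.267
grasp_force: 59.7
```

```bash
python3 -m creep '[[-1,0,0,20,0,0,0],[-1,0,0,35,0,0,0],[-1,0,0,35,0,0,0],[-1,25,45,0,0,0,0.045],[-1,20,50,0,0,0,0.045]]'; python3 -m creep '[[-1,5,50,0,0,0,0.045],[-1,0,50,0,0,0,0.045],[-1,-2,50,0,0,0,0.043],[-1,-1,13,0,0,0,0],[-1,0,0,0,0,0,0]]'
python3 - <<'E'
from h import *
from scipy.spatial.transform import Rotation as R
snap('wrist','w3.png'); o=get_obs(); print(o['t'],o['eef_pos'],o['tool_rot'])
p,W=cloud('wrist','w3.png'); Z=W[...,2]; np.set_printoptions(suppress=True)
def rect(lo,hi,x0,x1):
    m=((Z>lo)&(Z<hi)&(W[...,0]>x0)&(W[...,0]<x1)&(abs(W[...,1]+.02)<.09)).astype(np.uint8)
    n,l,s,c=cv2.connectedComponentsWithStats(m)
    for i in range(1,n):
        if s[i,4]>300:
            q=W[l==i]; r=cv2.minAreaRect((q[:,:2]*1000).astype(np.float32)); print(lo,s[i],np.round(r[0],1),np.round(r[1],1),round(r[2],2),np.nanmedian(q[:,2]))
rect(.1,.16,.4,.62); rect(.010,.025,.48,.62); rect(.028,.038,.5,.7)
E
```

```text
t: 10.6
eef_pos: [0.4228, -0.1924, 0.1]
tool_rot: [0.0, 1.0, -0.026, 0.001]
contact_force: [0.8, 1.3, -1.1]
gripper_width: 0.269
grasp_force: 58.9
t: 11.22
eef_pos: [0.4237, -0.0294, 0.0992]
tool_rot: [0.0, 0.999, 0.042, -0.0]
contact_force: [0.5, 0.0, -1.6]
gripper_width: 0.266
grasp_force: 58.9
11.275 [ 0.42376526 -0.03046022  0.09915721] [ 2.74133102e-04  9.99159038e-01  4.10017264e-02 -2.20335018e-05]
0.1 [  175     0   283   364 28096] [467.1 -40. ] [ 97.2 138.8] 75.12 0.12132486709729297
0.01 [ 245    0   44  131 5162] [527.5  14.5] [86.9 29.2] 4.55 0.017617332896607663
0.01 [ 347    0   44  132 4848] [533.4 -57.7] [87.8 27.4] 4.5 0.017585089994166525
```

View pics/w3.png

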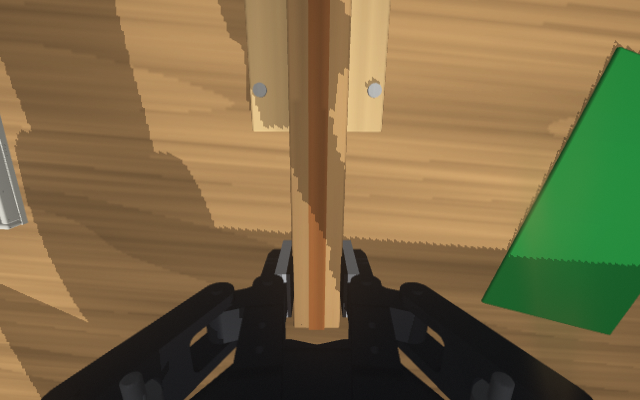

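The wrist view shows the bare rail held (columns 291-347 at row 131) over the bed (254-382), so the two are centred. I check rail yaw and offset numerically.

```bash
python3 - <<'E'
from h import *
p,W=cloud('wrist','w3.png'); Z=W[...,2]
m=(Z>.115)&(Z<.128)&(W[...,0]>.45)
xs=[];l=[];r=[]
for v in range(10,220,5):
    k=np.where(m[v,270:370])[0]+270
    if len(k)>20: a,b=W[v,k[0]],W[v,k[-1]]; l.append(a);r.append(b)
l=np.array(l);r=np.array(r)
fa=np.polyfit(l[:,0],l[:,1],1);fb=np.polyfit(r[:,0],r[:,1],1)
print('rail slopes',fa[0],fb[0],'y at .5',np.polyval(fa,.5),np.polyval(fb,.5),'z',np.median(l[:,2]),'near',l[-1],'z slope',np.polyfit(l[:,0],l[:,2],1)[0])
# bed edges
b=(Z>.012)&(Z<.023); L=[];R=[]
for v in range(5,128,4):
    k=np.where(b[v,230:400])[0]+230; L.append(W[v,k[0]]);R.append(W[v,k[-1]])
for E in (L,R):
    E=np.array(E); f=np.polyfit(E[:,0],E[:,1],1); print('bed',f[0],np.polyval(f,.5),np.polyval(f,.56))
E
```

```text
rail slopes 0.07984921872065484 0.07799152585643611 y at .5 -0.012266369786277598 -0.03589109974635472 z 0.12023391945328418 near [ 0.4546425  -0.01574041  0.11957193] z slope -0.004108459341411603
bed 0.08494974642408515 0.025951893961478727 0.031048878746923837
bed 0.0778812708903581 -0.07316877010977256 -0.06849589385635108
```

Aligned (slopes 0.079 and 0.081, offset 0.5 mm). Lowering.

```bash
python3 -m creep '[[-1,0,0.5,-30,0,0,0],[-1,0,0,-25,0,0,0],[-1,0,0,-14,0,0,0],[-1,0,0,-5,0,0,0],[-1,0,0,-2,0,0,0]]'; python3 -m creep '[[-1,0,0,0,0,0,0]]'
```

```text
t: 11.9
eef_pos: [0.4237, -0.0298, 0.0233]
tool_rot: [0.0, 0.999, 0.041, -0.0]
contact_force: [-4.4, -1.8, 7.6]
gripper_width: 0.265
grasp_force: 60.0
t: 12.02
eef_pos: [0.4239, -0.0297, 0.0237]
tool_rot: [0.0, 0.999, 0.041, 0.0]
contact_force: [-0.8, -1.0, 1.7]
gripper_width: 0.265
grasp_force: 59.4
```

```bash
python3 -m creep '[[-1,15,1.2,0,0,0,0],[-1,15,1.2,0,0,0,0],[-1,15,1.2,0,0,0,0]]'; python3 -m creep '[[-1,12,1,0,0,0,0],[-1,12,1,0,0,0,0],[-1,12,1,0,0,0,0]]'
```

```text
t: 12.4
eef_pos: [0.4623, -0.0266, 0.0234]
tool_rot: [0.001, 0.999, 0.041, -0.007]
contact_force: [-30.7, -3.1, 39.3]
gripper_width: 0.267
grasp_force: 64.8
t: 12.78
eef_pos: [0.4886, -0.0253, 0.0226]
tool_rot: [0.002, 0.999, 0.041, -0.016]
contact_force: [-42.9, -3.5, 51.8]
gripper_width: 0.266
grasp_force: 68.3
```

Forces are high: the compliant wrist has pitched nose-down and is pressing the rail into the bed. I relieve that and look.

```bash
python3 -m creep '[[-1,-4,-0.3,2,0,-0.02,0],[-1,0,0,1,0,-0.01,0],[-1,0,0,0,0,0,0]]'
python3 - <<'E'
from h import *
snap('wrist','w4.png'); p,_=snap('scene','s4.png')
a=cv2.imread('pics/w4.png')[:300,170:470]; b=cv2.resize(p[170:280,260:370,::-1],(480,480)); c=np.zeros((480,780,3),np.uint8); c[:300,:300]=a; c[:,300:]=b; cv2.imwrite('pics/c4.png',c)
o=get_obs(); print(o['torque'],o['contact_force'])
p,W=cloud('wrist','w4.png'); Z=W[...,2]
for v in range(20,300,25): print(v,np.round(W[v,318]*1000))
E
```

```text
t: 13.15
eef_pos: [0.4996, -0.023, 0.0258]
tool_rot: [0.001, 0.999, 0.041, 0.014]
contact_force: [-3.7, -0.9, -4.4]
gripper_width: 0.265
grasp_force: 60.3
[-0.14392118  1.43347226 -0.07247903] [-3.16579133 -0.55410444 -4.46263866]
20 [604. -15.  66.]
45 [596. -16.  69.]
70 [588. -17.  72.]
95 [580. -17.  77.]
120 [573. -18.  48.]
145 [562. -19.  47.]
170 [552. -20.  49.]
195 [541. -21.  49.]
220 [529. -22.  48.]
245 [517. -23.  48.]
270 [504. -24.  48.]
295 [491. -25.  50.]
```

View pics/c4.png

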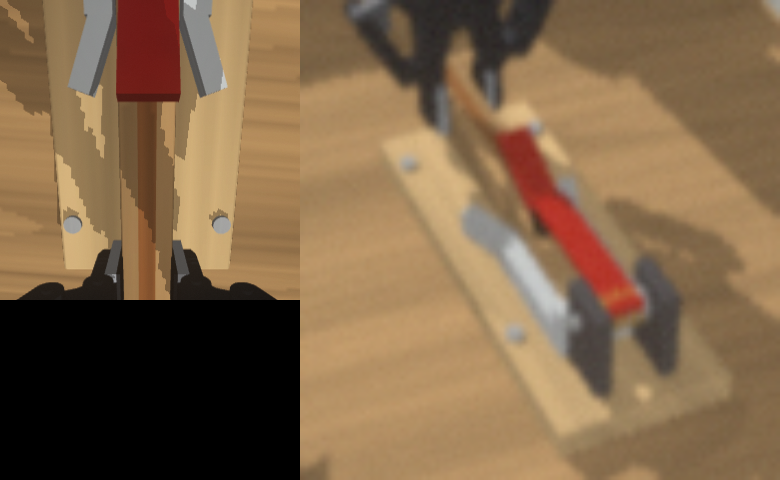

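The left crop shows the rail centred under the toe (toe end at row 98). The right crop shows the arm lifted on the rail's nose. Forces are down, so I carry on, nose slightly up.

```bash
python3 -m creep '[[-1,8,0.7,0,0,0,0],[-1,8,0.7,0,0,0,0],[-1,0,0,0,0,0,0]]'; python3 -m creep '[[-1,5,0.4,0,0,0.01,0],[-1,5,0.4,0,0,0,0],[-1,0,0,0,0,0,0]]'
```

```text
t: 13.62
eef_pos: [0.5188, -0.0211, 0.0263]
tool_rot: [0.0, 0.999, 0.041, 0.016]
contact_force: [0.0, 0.2, -5.5]
gripper_width: 0.272
grasp_force: 60.2
t: 14.0
eef_pos: [0.5271, -0.0206, 0.0264]
tool_rot: [0.0, 0.999, 0.041, 0.01]
contact_force: [-4.8, -1.5, -1.3]
gripper_width: 0.265
grasp_force: 60.8
```

```bash
python3 -m creep '[[-1,4,0.3,0,0,0,0],[-1,4,0.3,0,0,0,0],[-1,0,0,0,0,0,0]]'; python3 -m creep '[[-1,3,0.2,0,0,0,0],[-1,0,0,0,0,0,0]]'; python3 -m creep '[[-1,3,0.2,0,0,0,0],[-1,0,0,0,0,0,0]]'
```

```text
t: 14.38
eef_pos: [0.5349, -0.02, 0.0264]
tool_rot: [0.0, 0.999, 0.041, 0.01]
contact_force: [-4.7, -0.5, -1.7]
gripper_width: 0.269
grasp_force: 60.8
t: 14.62
eef_pos: [0.5377, -0.0199, 0.0263]
tool_rot: [0.0, 0.999, 0.041, 0.01]
contact_force: [-5.9, -0.6, -1.5]
gripper_width: 0.267
grasp_force: 60.8
t: 14.88
eef_pos: [0.5407, -0.0197, 0.0263]
tool_rot: [0.0, 0.999, 0.041, 0.01]
contact_force: [-6.2, -0.1, -0.8]
gripper_width: 0.269
grasp_force: 60.8
```

```bash
python3 -m creep '[[-1,2.5,0.2,0,0,0,0],[-1,0,0,0,0,0,0]]'; python3 -m creep '[[-1,2.5,0.2,0,0,0,0],[-1,0,0,0,0,0,0]]'
```

```text
t: 15.12
eef_pos: [0.5431, -0.0195, 0.0263]
tool_rot: [0.0, 0.999, 0.041, 0.01]
contact_force: [-4.8, -0.8, -1.1]
gripper_width: 0.265
grasp_force: 60.8
t: 15.38
eef_pos: [0.5433, -0.0195, 0.0257]
tool_rot: [0.001, 0.999, 0.041, 0.007]
contact_force: [-11.2, -1.1, 1.5]
gripper_width: 0.268
grasp_force: 61.2
```

```bash
python3 -m creep '[[-1,2,0.2,-1.5,0,0.012,0],[-1,1,0,-0.5,0,0,0],[-1,0,0,0,0,0,0]]'; python3 -m creep '[[0.0,0,0,0,0,0,0],[0.3,0,0,0,0,0,0],[0.5,0,0,0,0,0,0],[0.5,0,0,0,0,0,0]]'
python3 - <<'E'
from h import *
snap('wrist','w5.png'); p,_=snap('scene','s5.png')
p,W=cloud('wrist','w5.png'); a=p[:300,170:470,::-1]
s=np.load('pics/s5.png.npz')['p']; b=cv2.resize(s[170:280,260:370,::-1],(480,480)); c=np.zeros((480,780,3),np.uint8); c[:300,:300]=a; c[:,300:]=b; cv2.imwrite('pics/c5.png',c)
for v in range(10,330,20): print(v,np.round(W[v,318]*1000))
E
```

```text
t: 15.75
eef_pos: [0.5433, -0.0195, 0.023]
tool_rot: [0.001, 0.999, 0.041, -0.001]
contact_force: [-17.2, 0.1, 4.3]
gripper_width: 0.268
grasp_force: 61.5
t: 16.25
eef_pos: [0.5496, -0.0189, 0.0245]
tool_rot: [0.0, 0.999, 0.041, 0.005]
contact_force: [-0.2, 0.0, -0.8]
gripper_width: 0.753
grasp_force: 0.0
10 [657. -11.  64.]
30 [651. -12.  66.]
50 [645. -12.  66.]
70 [639. -13.  64.]
90 [633. -13.  65.]
110 [627. -14.  54.]
130 [620. -14.  58.]
150 [613. -15.  62.]
170 [606. -15.  65.]
190 [599. -16.  68.]
210 [592. -17.  70.]
230 [586. -17.  74.]
250 [565. -19.  46.]
270 [553. -20.  45.]
290 [543. -21.  46.]
310 [531. -22.  46.]
```

View pics/c5.png

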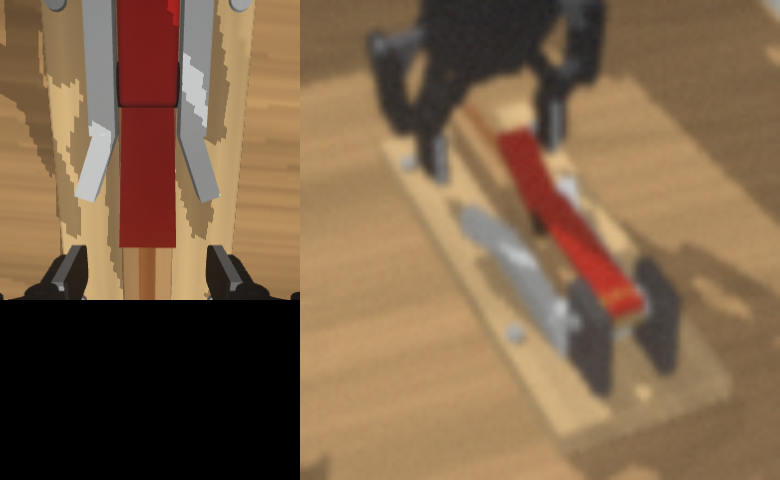

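The rail is flat (top at z 46 mm), the arm bears on it and the fingers are clear. Retreating, then checking the seat.

```bash
python3 -m creep '[[0.6,-5,0,20,0,0,0],[0.6,-5,0,40,0,0,0],[0.6,-10,0,50,0,0,0],[0.6,-10,0,50,0,0,0],[0.6,0,0,20,0,0,0]]'; python3 -m creep '[[0.6,0,0,0,0,0,0]]'
python3 - <<'E'
from h import *
snap('wrist','w6.png'); snap('top','t6.png'); p,W=cloud('wrist','w6.png'); Z=W[...,2]
b=(Z>.04)&(Z<.052)&(abs(W[...,1]+.02)<.03)&(W[...,0]<.575)&(W[...,0]>.47); q=W[b]
r=cv2.minAreaRect((q[:,:2]*1000).astype(np.float32)); print(np.round(r[0],1),np.round(r[1],1),r[2],q[:,0].min(),np.median(q[:,2]))
b=(Z>.012)&(Z<.023)&(abs(W[...,1]+.02)<.07)&(W[...,0]>.46); print('bed front', np.percentile(W[b][:,0],[0,.5,1,2]))
for f in [.487,]: pass
cv2.imwrite('pics/c6.png',p[:,:,::-1])
E
```

```text
t: 16.98
eef_pos: [0.5196, -0.019, 0.2073]
tool_rot: [0.0, 0.999, 0.041, 0.006]
contact_force: [0.7, 0.3, -1.3]
gripper_width: 0.802
grasp_force: 0.0
t: 17.1
eef_pos: [0.5199, -0.0189, 0.2059]
tool_rot: [0.0, 0.999, 0.041, 0.006]
contact_force: [-0.2, 0.5, -0.6]
gripper_width: 0.799
grasp_force: 0.0
[543.3 -20.2] [64.1 23.4] 4.322229862213135 0.5112169233890217 0.04558133491129393
bed front [0.48402309 0.48764726 0.48901796 0.49121368]
```

View pics/c6.png

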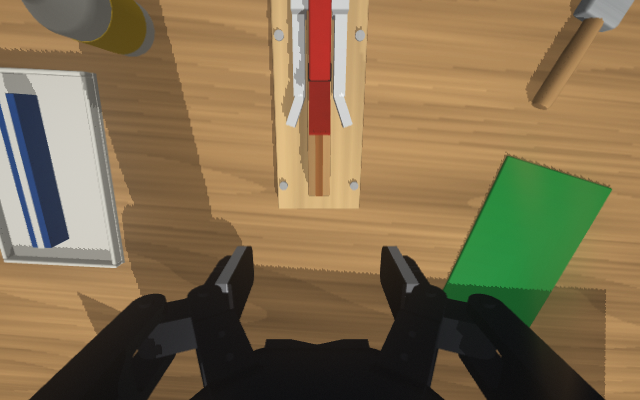

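The view shows the rail end at (318,195), about jig x -106 against -105 for fully home. Together with the 17 N stop contact, it is seated. Blue is in the tray and the glue is upright.

```bash
python3 -c "
from station import *
print(hand_in())"
```

```text
the job is handed in; nothing more can be done
None
```

The job is handed in: the blue rail lies flat in the tray with the glue bottle still upright, and the bare rail is flat and home against the stop with the red arm bearing on it (pushing it in briefly reached 52 N at the wrist as the gripper pressed the rail into the bed, before I eased off).

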